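# Free the rear router template from a crowded hook

### The job

The square plywood template hangs on one hook stand behind the round-ended one. Move the round-ended template to the other, spare hook and push it back along the rod, gently but firmly, until it bears against the rubber-faced stop there, and leave it hanging; then take the square template off its hook and stand it upright, fully down in the groove of the wooden rest and about midway along it. Do not shove or drop anything hard, and leave the other tools where they lie.

Things in the scene. Friction and masses are not known exactly. Their poses are not given: they have to be found in the camera images.
- full_stand: Fixed hook stand that carries both templates at the start. Wooden base 100x80x18 mm (x -38 to +62), post 46 mm wide, 22 thick, top at z = 298 mm, and one horizontal steel rod with upturned tip that points along the stand's -x. Origin on the bench under the post's front face, z up. Which stand is left or right changes.
- full_stand_root (a point): Where the full stand's rod axis leaves the post face (270 mm above the bench); axes as the stand. The rod, 9 mm thick, runs straight along -x to x = -85 mm, then its axis rises 5 mm to the tip at x = -95 mm. A template passes along rod and tip freely if its hole's centre is carried about 2.5 mm above this axis, centred sideways.
- spare_stand: Fixed hook stand, same shape, frame and sizes as full_stand (rod axis at z = 270 mm, same upturned tip); its rod is empty but for the stop ring near the post.
- stop: Mounting point of the spare rod's stop (rod axis at post face; axes as the stand). The stop, a ring of 30 mm diameter round the rod, is clamped anew each time: its rubber face lies 18 to 59 mm before the post face, UNMEASURED: find it by feel. The face yields 1 mm per 5 N, bottoms at 5 mm. Firm push: 6 to 14 N for half a second; under 4 N is none, over 20 N too hard.
- front_template_hole (a point): Centre of the 20 mm hanging hole of the round-ended template (nearer the rod's tip). Plywood 12 mm thick (x, along the rod as the stand's x), z up; neck 44 mm wide (y) from 25 mm above to 35 mm below the hole, to be gripped across y at hole height; below, a disc of radius 40 mm centred 70 mm below the hole. 0.12 kg. Hanging, the hole's centre is 5.5 mm below the rod axis.
- rear_template_hole (a point): Centre of the hanging hole of the square-ended template, which hangs nearer the post, 22 to 36 mm behind the other. Same thickness, neck, hole, mass and axes; below the neck a rectangle 80 mm wide (y) reaches from 35 to 105 mm below the hole's centre, its lower edge flat.
- rest: Fixed wooden rest 90 (x) x 110 (y) x 35 mm high, origin under its centre; a straight groove open at both ends runs along its y through the middle: 16 mm wide at the bottom, 23 mm at the mouth, 25 mm deep.
- slot (a point): Middle of the groove's floor, 10 mm above the bench; axes as rest: y along the groove, x across it, z up. A square template that stands here has its hole's centre 105 mm above this point and its x along this x (either way round).
- pliers: Bystander, pliers 175 mm long, loose on the bench; leave alone.
- block: Bystander, plain wooden offcut 75x45x38 mm, loose on the bench in front of the stands; leave alone.
- sanding_block: Bystander, cork sanding block 113x64x32 mm, loose on the bench in front of the stands; leave alone.

How it is judged:
By the outcome, as a careful person would: the job done as asked, in the order asked, and still so for the second after the job is handed in, with the robot touching nothing.
It also fails if it takes over 72 s, if anything falls off the work surface, if the arm or the gripper's body presses on something with over 40 N, if the wrist force passes 120 N, or if a joint passes its speed limit or range.

### The arm

A 6-joint arm with a two-finger parallel gripper is mounted at the origin on the work surface; the furniture and walls round the work are solid. World frame = base frame: x ahead of the robot, y to its left, z up, the work surface at z = 0. Lengths are in m, angles in rad, forces in N, time in s.
With the tool pointing down it reaches from about 0.375 to 0.975 m from the base axis. Payload 3.8 kg.
Tool frame: the origin (TCP) lies on the mounting face of the last link; the fingertips stand 173 mm ahead of it and the grasp point (between the pads) lies 155 mm ahead of it; z points along the fingers, y is the line along which they close (so a half turn about z gives the same grasp; the last joint's range is limited). The gripper opens to 85 mm and grips with 20 to 120 N. Pads are 22 mm wide; open, the fingers measure 114 mm over their backs; the gripper's body (76 mm by 85 mm) begins 54 mm behind the grasp point. The pads swing forward as they close: fully open they stand 13 mm farther back than shut.
Start: joints at [-1.243, 0.264, 1.604, -0, 1.274, -0.037], TCP at [0.241, -0.631, 0.405] pointing down, gripper open.
Joint ranges: [-2.63, 2.63], [-0.94, 2.18], [0.31, 2.57], [-1.31, 4.45], [0, 2.66], [-2.55, 2.55]. Speed limits (rad/s): [2.57, 2.57, 3.14, 3.14, 3.14, 3.14].

### API

Orientations are given as a rotation vector (axis times angle).
In Python, from workcell import bot gives the robot as it stands.
- The arm moves only by the tool drive_tool, never from a script. Its argument "increments" is a list of rows, each an object with "delta_pos": the shift along the tool's x, y, z in mm, a list of three; "turn": the turn about the tool's z in rad; "jaw": the opening, from -1 (shut) to 1 (fully open). A call has 1 to 8 rows; each row shifts and turns the commanded pose from where the row before left it, along the tool's axes as they then stand; what a row does not reach is not made up. A row lasts 1/12 s, in which the tool goes at most 41.7 mm and 7.16 degrees, less where a joint would pass 70% of its speed; a pose out of reach is approached as far as the arm can. A call is refused whole if a number of a shift passes 41.7 or a number of a turn 0.125, either way. A call with a gripper value outside its range is refused whole. The fingers move at their own pace and stop on an object; "grip_force" is the grip in N (left out, the last holds). Time passes only in rows, so rows that do not move let the fingers close. It gives the time, the measured TCP pose, the force, the opening and the grip force at its end, in the units of the state.
- bot.read_state(): the state, without advancing time (a new reading comes with each control period).
- bot.read_camera(name): name is "side" or "top"; returns a dict with "pixels" (420x560x3 uint8, red, green, blue), "fovy" (degrees; the focal length in pixels is half the picture's height over the tangent of half this angle, whatever the lens; pixels are square), "cx", "cy" (the principal point, pixels), "camera_from_world" (4x4, takes a point from world to camera coordinates). Camera axes: x right, y down, z forward; pixel columns grow to the right and rows downward; lengths in m; the calibration is good to about 2 mm. A picture is of the moment at which its call begins. There is no depth.
- bot.finish_job(): hands the job in; it is judged then, once.
The state is a dict: "time": time; "q": joint angles; "joint_vel": joint speeds; "joint_torque": joint torques, N m; "tool_pos": TCP position; "tcp_rot": TCP orientation; "wrist_force": force on the tool from outside, world axes, zero at the start; "torque": the same for the moment, N m; "width": opening from 0.0 (shut) to 1.0 (fully open); "grip_force": force on a finger pad.
Only numpy, scipy, OpenCV 4.12 (cv2) and the standard library are available. Lean on these libraries where they do the work, as an engineer would, in place of code of your own. Each camera call takes 0.05 s, during which the arm holds its last target. There are 200 camera calls.

## Working session

There is one attempt and no reset: what is moved stays moved. The work goes in short steps, Python scripts to look and compute and a tool call to move; the robot and the scene stay as the last step left them, time stands still between calls to the robot, and variables do not carry over. Pictures are saved under pics/ and viewed, at most 10 in all, crops included, and the job is handed in when it is done.

Besides the shell and the picture viewer there is one more tool, called after "Emit:" as a command line: name --argument value ..., lists and objects as JSON in quotes. drive_tool: Moves the arm, as the interface text tells. Its arguments: {"type":"object","properties":{"increments":{"type":"array"},"grip_force":{"type":"number"}},"required":["increments"]}

```bash
mkdir -p pics; ls; python3 - <<'E'
from workcell import bot
import cv2,numpy as np
np.set_printoptions(precision=4,suppress=True)
for n in("side","top"):
    c=bot.read_camera(n); cv2.imwrite(f"pics/{n}0.png",c["pixels"][:,:,::-1])
    print(n,c["fovy"],c["cx"],c["cy"]);print(c["camera_from_world"], np.linalg.inv(c["camera_from_world"])[:3,3])
print(bot.read_state())
E
```

```text
pics
side 44.95696818975351 290.5708859681644 205.88111495892073
[[-0.9972 -0.0742 -0.0022  0.5124]
 [-0.0382  0.5386 -0.8417  0.1489]
 [ 0.0636 -0.8393 -0.54    1.1117]
 [ 0.      0.      0.      1.    ]] [0.446  0.8909 0.7267]
top 49.27987341556851 280.75888987123074 214.5956610158952
[[-0.0136 -0.9999 -0.0059  0.0341]
 [-0.9842  0.0144 -0.1767  0.5511]
 [ 0.1768  0.0034 -0.9842  0.9212]
 [ 0.      0.      0.      1.    ]] [0.38   0.023  1.0043]
{'time': 0.1, 'q': array([-1.2429,  0.2647,  1.6053,  0.    ,  1.2737, -0.0369]), 'joint_vel': array([ 0.0004, -0.0009, -0.003 ,  0.0015,  0.0001,  0.0009]), 'joint_torque': array([  0.0007, -51.6706, -36.859 ,   0.    ,   0.0063,   0.    ]), 'tool_pos': array([ 0.2407, -0.6303,  0.4035]), 'tcp_rot': array([-3.0875, -0.5695,  0.0004]), 'wrist_force': array([0.5178, 0.1279, 0.4182]), 'torque': array([ 0.0206, -0.0648,  0.0201]), 'grip_force': 0.0, 'width': 0.9988877274538404}
```

View pics/side0.png

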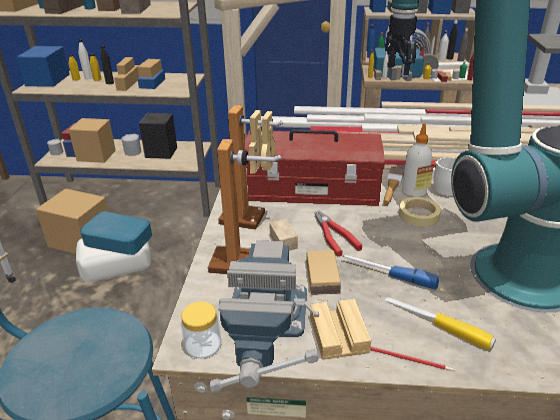

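View pics/top0.png

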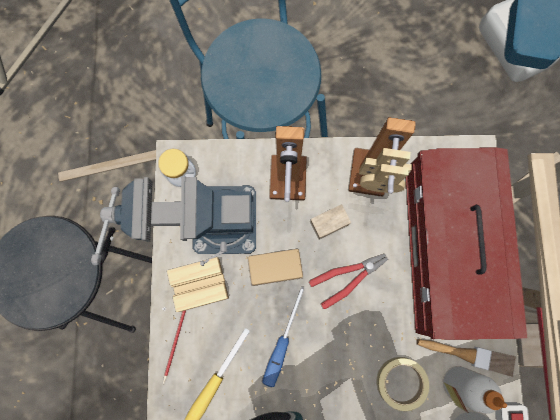

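The side view shows two stands with posts at about (229,205) and (237,165). The templates are at (253..268,140) on the far stand, and the stop ring is on the near rod at (241,157). In the top view the spare stand is at (289,160), the full stand at (390,150) with both templates, and the rest at (198,285).

```bash
python3 - <<'E'
import cv2
s=cv2.imread("pics/side0.png");t=cv2.imread("pics/top0.png")
def crop(i,x,y,w,h,k): return cv2.resize(i[y:y+h,x:x+w],None,fx=k,fy=k,interpolation=cv2.INTER_CUBIC)
cv2.imwrite("pics/c1.png",crop(t,260,115,160,100,5))
cv2.imwrite("pics/c2.png",crop(s,200,95,100,110,5))
a=crop(t,160,250,80,70,5);b=crop(s,300,285,80,70,5)
cv2.imwrite("pics/c3.png",cv2.hconcat([a,b]))
E
```

```text
(no output)
```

View pics/c1.png

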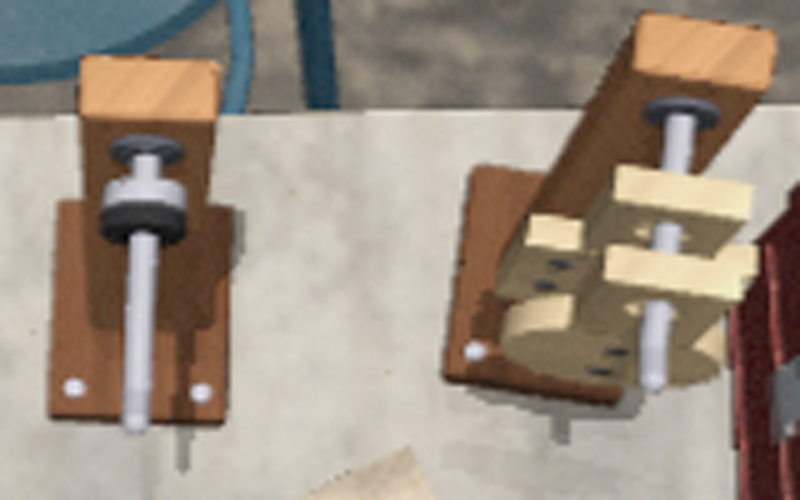

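View pics/c2.png

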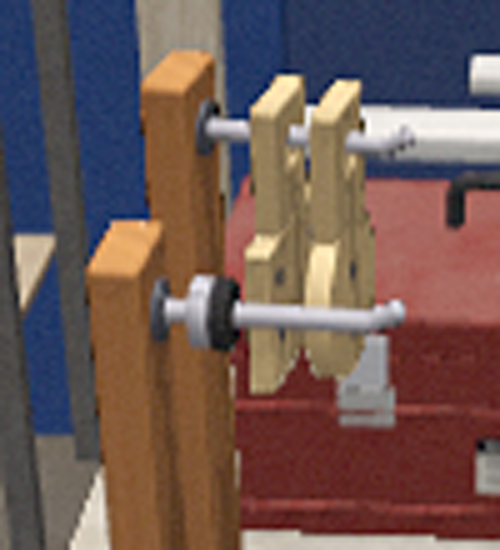

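View pics/c3.png

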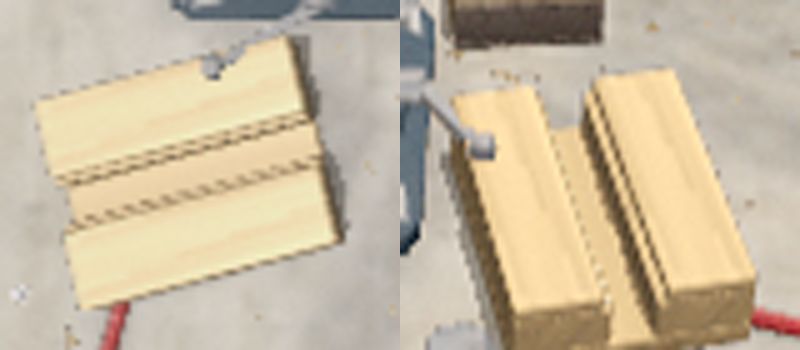

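c1 shows the spare post's top front edge at (82,118)-(212,125) and its rod tip at (136,425). The full post's front edge is at (635,70)-(768,90), its rod tip at (653,382), and the template top faces are near (680,266) and (683,193). c3 shows the rest's top corners at (37,103), (288,37), (340,240) and (83,308), with a vise handle end near (212,68).

```bash
cat > h.py <<'E'
from workcell import bot
import cv2,numpy as np
from scipy.spatial.transform import Rotation as R
np.set_printoptions(precision=4,suppress=True)
CAM={"side":(44.95696818975351,290.5708859681644,205.88111495892073,np.array([[-.9972,-.0742,-.0022,.5124],[-.0382,.5386,-.8417,.1489],[.0636,-.8393,-.54,1.1117]])),
"top":(49.27987341556851,280.75888987123074,214.5956610158952,np.array([[-.0136,-.9999,-.0059,.0341],[-.9842,.0144,-.1767,.5511],[.1768,.0034,-.9842,.9212]]))}
def P(n):
    f,cx,cy,T=CAM[n];f=210/np.tan(np.radians(f)/2)
    return np.array([[f,0,cx],[0,f,cy],[0,0,1]])@T
def proj(n,p):
    h=P(n)@np.append(p,1);return h[:2]/h[2]
def ray(n,uv,z):
    M=P(n);H=np.c_[M[:,0],M[:,1],M[:,2]*z+M[:,3]]
    w=np.linalg.solve(H,[uv[0],uv[1],1]);return np.array([w[0]/w[2],w[1]/w[2],z])
def tri(a,b): # top px, side px
    X=cv2.triangulatePoints(P("top"),P("side"),np.array(a,float).reshape(2,1),np.array(b,float).reshape(2,1))
    return (X[:3]/X[3]).ravel()
def c(x,y,ox,oy,k=5): return ((x+.5)/k-.5+ox,(y+.5)/k-.5+oy)
E
python3 - <<'E'
from h import *
T=lambda x,y:c(x,y,260,115)
S=lambda x,y:c(x,y,200,95)
for nm,z,pts in [("spare post front",.298,[(82,118),(212,125)]),("full post front",.298,[(635,70),(768,90)]),
 ("spare rod",.27,[(148,150),(143,240),(138,375)]),("full rod",.27,[(683,115),(666,235),(658,310)]),("tips",.275,[(136,422),(653,380)]),
 ("front top",.2895,[(607,246),(757,248),(752,292),(605,280)]),("rear top",.2895,[(617,165),(752,188),(750,217),(612,200)]),
 ("spare base front corners",.018,[(50,415),(222,423)]),("full base front",.018,[(445,378),(620,402)])]:
    print(nm);[print("  ",ray("top",T(*p),z)) for p in pts]
print("rest top");[print("  ",ray("top",c(x,y,160,250),.035)) for x,y in [(37,103),(288,37),(340,240),(83,308)]]
print("rest side");[print("  ",ray("side",c(x,y,300,285),.035)) for x,y in [(55,92),(272,70),(352,283),(120,308)]]
print("handle",tri(c(212,68,160,250),c(482,148,300-80,285)) if 0 else tri(c(212,68,160,250),c(82,148,300,285)))
print("side tips",ray("side",S(400,310),.275),ray("side",S(405,135),.275))
print("tri tips",tri(T(136,422),S(400,310)),tri(T(653,380),S(405,135)))
print("tri roots",tri(T(147,152),S(160,308)),tri(T(682,112),S(205,127)))
print("ring top view edges",[ray("top",T(*p),.27) for p in[(143,225),(145,190)]])
E
```

```text
spare post front
   [0.6323 0.0314 0.298 ]
   [ 0.6293 -0.0105  0.298 ]
full post front
   [ 0.6458 -0.1479  0.298 ]
   [ 0.6383 -0.1905  0.298 ]
spare rod
   [0.6308 0.0098 0.27  ]
   [0.5995 0.012  0.27  ]
   [0.5535 0.0144 0.27  ]
full rod
   [ 0.6402 -0.1699  0.27  ]
   [ 0.5986 -0.1618  0.27  ]
   [ 0.5729 -0.1577  0.27  ]
tips
   [0.5366 0.0153 0.275 ]
   [ 0.5481 -0.1535  0.275 ]
front top
   [ 0.5894 -0.1377  0.2895]
   [ 0.588  -0.186   0.2895]
   [ 0.5733 -0.1835  0.2895]
   [ 0.578  -0.1364  0.2895]
rear top
   [ 0.6166 -0.1423  0.2895]
   [ 0.6082 -0.1857  0.2895]
   [ 0.5984 -0.1844  0.2895]
   [ 0.6048 -0.1401  0.2895]
spare base front corners
   [0.5955 0.0505 0.018 ]
   [ 0.5908 -0.0252  0.018 ]
full base front
   [ 0.6096 -0.1241  0.018 ]
   [ 0.5976 -0.2007  0.018 ]
rest top
   [0.4385 0.2678 0.035 ]
   [0.4648 0.1622 0.035 ]
   [0.3799 0.1396 0.035 ]
   [0.3536 0.2461 0.035 ]
rest side
   [0.4627 0.1616 0.035 ]
   [0.3782 0.1431 0.035 ]
   [0.3531 0.2511 0.035 ]
   [0.4354 0.2686 0.035 ]
handle [0.4516 0.1937 0.0376]
side tips [0.5336 0.0134 0.275 ] [ 0.5471 -0.156   0.275 ]
tri tips [0.5347 0.0154 0.2763] [ 0.5472 -0.1532  0.2763]
tri roots [0.6291 0.0101 0.2709] [ 0.64   -0.1694  0.2706]
ring top view edges [array([0.6047, 0.0119, 0.27  ]), array([0.6168, 0.011 , 0.27  ])]
```

```bash
cat >> h.py <<'E'
FR,FY=np.array([.640,-.1695]),np.radians(-10.0)
SR,SY=np.array([.6295,.0100]),np.radians(-3.2)
RC,RY=np.array([.409,.2045]),np.radians(14.)
def on(root,yaw,s,y=0): return root+s*np.array([np.cos(yaw),np.sin(yaw)])+y*np.array([-np.sin(yaw),np.cos(yaw)])
def plan(xy,z,yaw):
    """tool-axis shift in mm (after the turn) to put grasp point at xy,z with tool x at yaw"""
    s=bot.read_state();r=R.from_rotvec(s["tcp_rot"]).as_matrix();y0=np.arctan2(r[1,0],r[0,0])
    d=np.append(xy,z+.155)-s["tool_pos"]
    t=y0-yaw;ry=R.from_euler("z",yaw).as_matrix()@np.diag([1,-1,-1])
    print("t",round(s["time"],2),"tool",s["tool_pos"],"yaw",np.degrees(y0),"tilt",np.degrees(np.arccos(-r[2,2])),"turn",t,"shift mm after turn",ry.T@d*1e3,"F",s["wrist_force"],"w",s["width"])
E
python3 - <<'E'
from h import *
plan(on(FR,FY,-59),.38,FY)
E
```

```text
t 0.1 tool [ 0.2407 -0.6303  0.4035] yaw 20.902031322173233 tilt 0.11686124482079978 turn 0.5393421921263395 shift mm after turn [-58686.7894   -523.1259   -131.5392] F [0.5178 0.1279 0.4182] w 0.9988877274538404
```

Emit:
drive_tool --increments '[{"delta_pos": [0,0,-24],"turn": 0.108,"jaw": 0.5},{"delta_pos": [0,0,-24],"turn": 0.108,"jaw": 0.5},{"delta_pos": [0,0,-24],"turn": 0.108,"jaw": 0.5},{"delta_pos": [0,0,-24],"turn": 0.108,"jaw": 0.5},{"delta_pos": [0,0,-20],"turn": 0.108,"jaw": 0.5},{"delta_pos": [0,0,0],"turn": 0,"jaw": 0.5}]'

```text
time: 0.6
tool_pos: [0.2409, -0.631, 0.5263]
tcp_rot: [3.122, -0.28, 0.005]
wrist_force: [0.4, 0.3, 0.4]
width: 0.754
grip_force: 0.0
```

```bash
python3 - <<'E'
from h import *
plan(on(FR,FY,-59),.38,FY)
E
```

```text
t 0.6 tool [ 0.2409 -0.631   0.5263] yaw -10.235257850660133 tilt 0.4677619171750052 turn -0.0041060240851844565 shift mm after turn [-58687.1492   -523.8003     -8.6806] F [0.4151 0.2577 0.3674] w 0.753563860517021
```

Emit:
drive_tool --increments '[{"delta_pos": [16,-33,0],"turn": 0,"jaw": 0.5},{"delta_pos": [16,-33,0],"turn": 0,"jaw": 0.5},{"delta_pos": [16,-33,0],"turn": 0,"jaw": 0.5},{"delta_pos": [16,-33,0],"turn": 0,"jaw": 0.5},{"delta_pos": [16,-33,0],"turn": 0,"jaw": 0.5},{"delta_pos": [16,-33,0],"turn": 0,"jaw": 0.5},{"delta_pos": [16,-33,0],"turn": 0,"jaw": 0.5},{"delta_pos": [16,-33,0],"turn": 0,"jaw": 0.5}]'

```text
time: 1.27
tool_pos: [0.4134, -0.3912, 0.5191]
tcp_rot: [-3.128, 0.272, 0.002]
wrist_force: [-0.2, 0.1, 0.4]
width: 0.749
grip_force: 0.0
```

Emit:
drive_tool --increments '[{"delta_pos": [16,-33,0],"turn": 0,"jaw": 0.5},{"delta_pos": [16,-33,0],"turn": 0,"jaw": 0.5},{"delta_pos": [16,-33,0],"turn": 0,"jaw": 0.5},{"delta_pos": [16,-33,0],"turn": 0,"jaw": 0.5},{"delta_pos": [16,-33,0],"turn": 0,"jaw": 0.5},{"delta_pos": [16,-33,0],"turn": 0,"jaw": 0.5},{"delta_pos": [14,-29,0],"turn": 0,"jaw": 0.5},{"delta_pos": [0,0,0],"turn": 0,"jaw": 0.5}]'

```text
time: 1.93
tool_pos: [0.5631, -0.1841, 0.5187]
tcp_rot: [-3.127, 0.263, 0.002]
wrist_force: [0.4, -1.1, 0.8]
width: 0.751
grip_force: 0.0
```

```bash
python3 - <<'E'
from h import *
plan(on(FR,FY,-.059),.2645,FY)
s=cv2.imread
a=bot.read_camera("top")["pixels"][:,:,::-1];b=bot.read_camera("side")["pixels"][:,:,::-1]
k=lambda i,x,y,w,h:cv2.resize(i[y:y+h,x:x+w],None,fx=4,fy=4,interpolation=cv2.INTER_CUBIC)
cv2.imwrite("pics/d.png",cv2.hconcat([k(a,330,110,100,120),k(b,200,40,100,120)]))
E
```

```text
t 1.93 tool [ 0.5631 -0.1841  0.5187] yaw -9.629001013046627 tilt 0.21585400126709267 turn 0.006475153843899822 shift mm after turn [ 14.2036 -27.7296  99.1984] F [ 0.4472 -1.1024  0.7754] w 0.750673745264115
```

View pics/d.png

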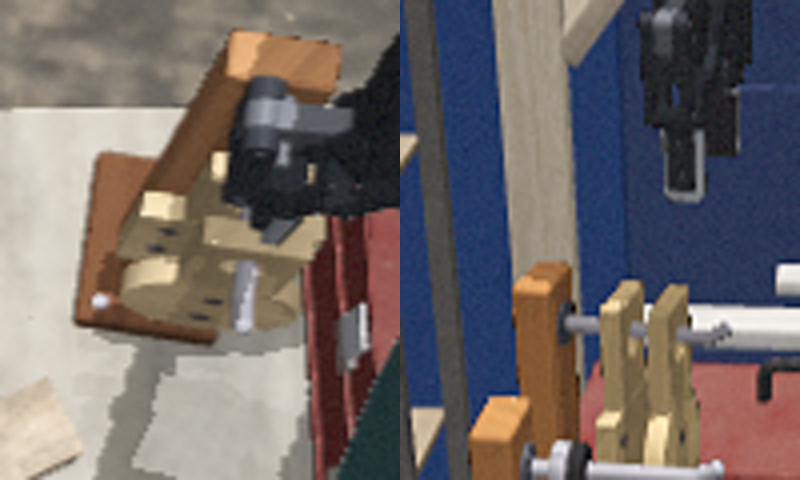

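The crop shows the jaw above the templates, at about (280,180) on the left and (685,165) on the right. It is lagging or slightly short of the target.

Emit:
drive_tool --increments '[{"delta_pos": [0,0,0],"turn": 0,"jaw": 0.5},{"delta_pos": [0,0,0],"turn": 0,"jaw": 0.5}]'

```text
time: 2.2
tool_pos: [0.5601, -0.1895, 0.5201]
tcp_rot: [3.129, -0.276, -0.002]
wrist_force: [-0.1, -0.1, 0.1]
width: 0.748
grip_force: 0.0
```

```bash
python3 - <<'E'
from h import *
plan(on(FR,FY,-.059),.2645,FY)
E
```

```text
t 2.2 tool [ 0.5601 -0.1895  0.5201] yaw -10.077732998639519 tilt 0.0654657812093529 turn -0.0013566967637078653 shift mm after turn [ 16.1633 -33.6021 100.5502] F [-0.0686 -0.06    0.1098] w 0.7478068395439482
```

Emit:
drive_tool --increments '[{"delta_pos": [8,-17,0],"turn": 0,"jaw": 0.5},{"delta_pos": [8,-17,0],"turn": 0,"jaw": 0.5},{"delta_pos": [0,0,0],"turn": 0,"jaw": 0.5},{"delta_pos": [0,0,25],"turn": 0,"jaw": 0.5},{"delta_pos": [0,0,25],"turn": 0,"jaw": 0.5},{"delta_pos": [0,0,20],"turn": 0,"jaw": 0.5},{"delta_pos": [0,0,0],"turn": 0,"jaw": 0.5},{"delta_pos": [0,0,0],"turn": 0,"jaw": 0.5}]'

```text
time: 2.87
tool_pos: [0.5815, -0.159, 0.4494]
tcp_rot: [-3.129, 0.277, 0.005]
wrist_force: [0.8, -0.4, 0.4]
width: 0.747
grip_force: 0.0
```

```bash
python3 - <<'E'
from h import *
plan(on(FR,FY,-.059),.2645,FY)
a=bot.read_camera("top")["pixels"][:,:,::-1];b=bot.read_camera("side")["pixels"][:,:,::-1]
k=lambda i,x,y,w,h:cv2.resize(i[y:y+h,x:x+w],None,fx=4,fy=4,interpolation=cv2.INTER_CUBIC)
cv2.imwrite("pics/e.png",cv2.hconcat([k(a,330,110,100,120),k(b,200,60,100,120)]))
E
```

```text
t 2.87 tool [ 0.5815 -0.159   0.4494] yaw -10.116445296198517 tilt 0.19248910430063335 turn -0.0020323538171241606 shift mm after turn [ 0.4725  0.1728 29.8669] F [ 0.8462 -0.3921  0.418 ] w 0.7466482361969699
```

View pics/e.png

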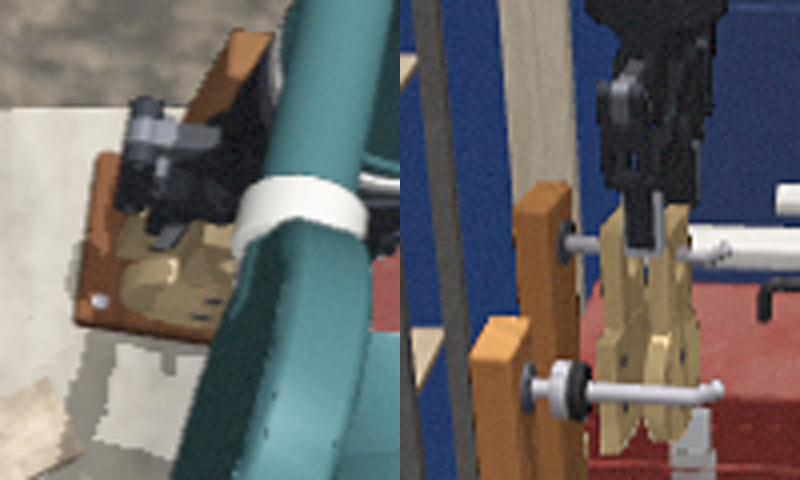

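The fingers straddle the necks. On the right the near finger's tip is at about (643,248), and I need to check that against the projected position.

```bash
python3 - <<'E'
from h import *
f=lambda p:(proj("side",p)-[200,60])*4
# near finger tip expected: inner face 32mm, tip z=.4494-.173
for y in(.032,.045):
  for dx in (-.011,.011): print("tip",f(np.append(on(np.array([.5815,-.159]),FY,dx,y),.4494-.168)))
for s in(-.059,-.0335):
  for dx in(-.006,.006): print(s,"neck near top edge",f(np.append(on(FR,FY,s+dx,.022),.2895)))
E
```

```text
tip [263.6856 256.2857]
tip [224.9708 252.3474]
tip [256.7723 265.7745]
tip [217.7119 261.7585]
-0.059 neck near top edge [259.042  234.1887]
-0.059 neck near top edge [237.992  232.0961]
-0.0335 neck near top edge [214.4239 229.7533]
-0.0335 neck near top edge [193.5744 227.6806]
```

```bash
python3 - <<'E'
from h import *
T=lambda x,y:c(x,y,260,115)
S=lambda x,y:c(x,y,200,95)
L=lambda p:((p[:2]-FR)@np.array([[np.cos(FY),-np.sin(FY)],[np.sin(FY),np.cos(FY)]]),p[2])
for n,a,b in [("F front near",(605,280),(345,122)),("F back near",(607,246),(312,118)),("R front near",(612,200),(287,116)),("R back near",(617,165),(252,112))]:
    print(n,"tri",L(tri(T(*a),S(*b))),"top",L(ray("top",T(*a),.2895))[0],"side",L(ray("side",S(*b),.2895))[0])
im=cv2.imread("pics/side0.png")
for y in (122,128,134): print(y,[ (x,tuple(int(v) for v in im[y,x])) for x in range(248,274)])
E
```

```text
F front near tri (array([-0.0705,  0.0213]), np.float64(0.28954524887852545)) top [-0.0668  0.0218] side [-0.0738  0.0224]
F back near tri (array([-0.0574,  0.0224]), np.float64(0.2901108578473013)) top [-0.0554  0.0226] side [-0.0586  0.0216]
R front near tri (array([-0.0441,  0.0224]), np.float64(0.29025477968420604)) top [-0.0398  0.0229] side [-0.0473  0.0221]
R back near tri (array([-0.0299,  0.0225]), np.float64(0.2902248821440179)) top [-0.0277  0.0227] side [-0.0311  0.0216]
122 [(248, (126, 122, 126)), (249, (139, 129, 132)), (250, (91, 124, 146)), (251, (90, 126, 148)), (252, (88, 125, 147)), (253, (88, 125, 145)), (254, (94, 127, 152)), (255, (75, 107, 125)), (256, (78, 106, 133)), (257, (105, 109, 120)), (258, (181, 174, 175)), (259, (188, 181, 185)), (260, (190, 182, 184)), (261, (165, 166, 174)), (262, (95, 127, 150)), (263, (84, 124, 147)), (264, (87, 118, 139)), (265, (84, 120, 139)), (266, (88, 124, 146)), (267, (76, 103, 124)), (268, (75, 109, 130)), (269, (157, 159, 168)), (270, (214, 206, 211)), (271, (214, 209, 213)), (272, (202, 197, 199)), (273, (227, 225, 229)
[... 499 characters left out ...]
51, 172)), (270, (118, 159, 181)), (271, (83, 120, 141)), (272, (68, 99, 119)), (273, (83, 50, 42))]
134 [(248, (78, 88, 168)), (249, (82, 90, 170)), (250, (80, 89, 152)), (251, (91, 126, 149)), (252, (91, 128, 148)), (253, (89, 127, 147)), (254, (89, 125, 148)), (255, (83, 118, 138)), (256, (82, 112, 128)), (257, (80, 113, 131)), (258, (70, 98, 114)), (259, (78, 112, 132)), (260, (80, 114, 133)), (261, (118, 160, 184)), (262, (86, 127, 148)), (263, (90, 127, 151)), (264, (99, 130, 154)), (265, (94, 127, 148)), (266, (89, 128, 150)), (267, (81, 114, 132)), (268, (78, 108, 129)), (269, (84, 119, 134)), (270, (73, 96, 116)), (271, (77, 114, 135)), (272, (84, 122, 138)), (273, (104, 112, 175))]
```

Emit:
drive_tool --increments '[{"delta_pos": [-3,0,10],"turn": 0,"jaw": 0.5},{"delta_pos": [0,0,10],"turn": 0,"jaw": 0.5},{"delta_pos": [0,0,10],"turn": 0,"jaw": 0.5},{"delta_pos": [0,0,0],"turn": 0,"jaw": 0.5},{"delta_pos": [0,0,0],"turn": 0,"jaw": 0.25}]' --grip_force 50

```text
time: 3.38
tool_pos: [0.5791, -0.1572, 0.4192]
tcp_rot: [-3.129, 0.274, 0.004]
wrist_force: [0.3, 0.2, -0.3]
width: 0.634
grip_force: 0.0
```

Emit:
drive_tool --increments '[{"delta_pos": [0,0,0],"turn": 0,"jaw": 0.1},{"delta_pos": [0,0,0],"turn": 0,"jaw": 0},{"delta_pos": [0,0,0],"turn": 0,"jaw": -0.2},{"delta_pos": [0,0,0],"turn": 0,"jaw": -0.5},{"delta_pos": [0,0,0],"turn": 0,"jaw": -0.5}]'

```text
time: 3.8
tool_pos: [0.5797, -0.1577, 0.4214]
tcp_rot: [3.129, -0.275, 0.002]
wrist_force: [-0.2, -2.8, 1.7]
width: 0.51
grip_force: 51.4
```

```bash
python3 - <<'E'
from h import *
plan(on(FR,FY,-.0625),.2725,FY)
E
```

```text
t 3.8 tool [ 0.5797 -0.1577  0.4214] yaw -10.040225595472307 tilt 0.09438660375774775 turn -0.0007020690845671029 shift mm after turn [-1.0258  1.1216 -6.0877] F [-0.1745 -2.7824  1.7299] w 0.5100259663181699
```

Emit:
drive_tool --increments '[{"delta_pos": [0,0,-3],"turn": 0,"jaw": -0.5},{"delta_pos": [0,0,-3],"turn": 0,"jaw": -0.5},{"delta_pos": [0,0,-2],"turn": 0,"jaw": -0.5},{"delta_pos": [0,0,0],"turn": 0,"jaw": -0.5},{"delta_pos": [0,0,0],"turn": 0,"jaw": -0.5}]'

```text
time: 4.22
tool_pos: [0.5795, -0.1571, 0.4288]
tcp_rot: [-3.129, 0.275, -0.0]
wrist_force: [-0.9, -0.6, -1.6]
width: 0.505
grip_force: 51.6
```

```bash
python3 - <<'E'
from h import *
plan(on(FR,FY,-.120),.2725,FY)
E
```

```text
t 4.22 tool [ 0.5795 -0.1571  0.4288] yaw -10.026894805800088 tilt 0.02088517692150864 turn -0.00046940291289601643 shift mm after turn [-58.315    1.6665   1.3082] F [-0.9134 -0.5724 -1.5969] w 0.5050526428026613
```

Emit:
drive_tool --increments '[{"delta_pos": [-5,1,0],"turn": 0,"jaw": -0.5},{"delta_pos": [-8,0,0],"turn": 0,"jaw": -0.5},{"delta_pos": [-8,0,0],"turn": 0,"jaw": -0.5},{"delta_pos": [-8,0,0],"turn": 0,"jaw": -0.5}]'

```text
time: 4.55
tool_pos: [0.5497, -0.1531, 0.4284]
tcp_rot: [-3.129, 0.275, 0.001]
wrist_force: [0.2, -0.5, -1.6]
width: 0.511
grip_force: 51.5
```

Emit:
drive_tool --increments '[{"delta_pos": [-8,0,0],"turn": 0,"jaw": -0.5},{"delta_pos": [-8,0,0],"turn": 0,"jaw": -0.5},{"delta_pos": [-8,0,0],"turn": 0,"jaw": -0.5},{"delta_pos": [-8,0,0],"turn": 0,"jaw": -0.5},{"delta_pos": [-8,0,0],"turn": 0,"jaw": -0.5},{"delta_pos": [0,0,0],"turn": 0,"jaw": -0.5},{"delta_pos": [0,0,0],"turn": 0,"jaw": -0.5}]'

```text
time: 5.13
tool_pos: [0.511, -0.1462, 0.4289]
tcp_rot: [3.129, -0.275, 0.001]
wrist_force: [0.6, 0.1, -0.2]
width: 0.51
grip_force: 51.4
```

```bash
python3 - <<'E'
from h import *
plan(on(SR,SY,-.120),.2725,SY)
a=bot.read_camera("top")["pixels"][:,:,::-1];b=bot.read_camera("side")["pixels"][:,:,::-1]
k=lambda i,x,y,w,h:cv2.resize(i[y:y+h,x:x+w],None,fx=4,fy=4,interpolation=cv2.INTER_CUBIC)
cv2.imwrite("pics/f.png",cv2.hconcat([k(a,330,110,100,120),k(b,200,60,100,120)]))
E
```

```text
t 5.13 tool [ 0.511  -0.1462  0.4289] yaw -10.044438472662225 tilt 0.042727530905601135 turn -0.11945798679812775 shift mm after turn [ -10.3783 -162.609     1.4106] F [ 0.6296  0.1422 -0.1871] w 0.5102351987840125
```

View pics/f.png

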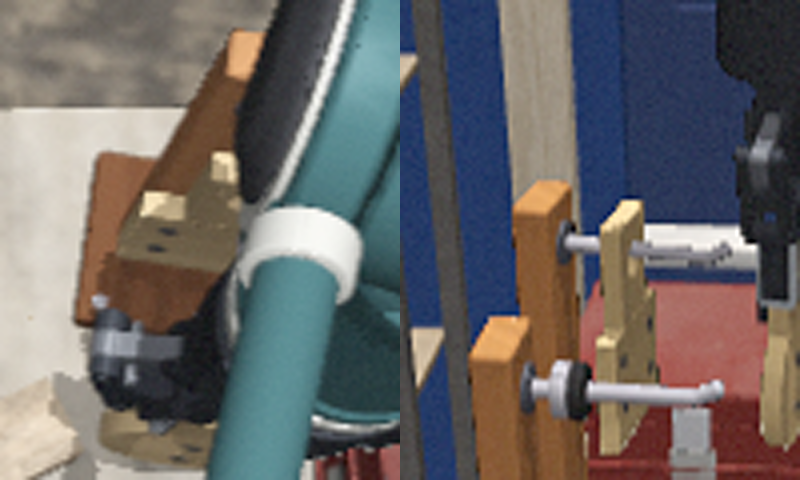

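The round template is free of the full rod, held in the gripper at about (780,330) on the right. The square one still hangs at (622,300). Next I cross to the spare rod.

Emit:
drive_tool --increments '[{"delta_pos": [-6,0,0],"turn": -0.06,"jaw": -0.5},{"delta_pos": [-6,0,0],"turn": -0.06,"jaw": -0.5},{"delta_pos": [0,-26,0],"turn": 0,"jaw": -0.5},{"delta_pos": [0,-30,0],"turn": 0,"jaw": -0.5},{"delta_pos": [0,-30,0],"turn": 0,"jaw": -0.5},{"delta_pos": [0,-30,0],"turn": 0,"jaw": -0.5},{"delta_pos": [0,-30,0],"turn": 0,"jaw": -0.5},{"delta_pos": [0,-16,0],"turn": 0,"jaw": -0.5}]'

```text
time: 5.9
tool_pos: [0.5088, 0.0197, 0.4288]
tcp_rot: [-3.139, 0.084, -0.001]
wrist_force: [0.5, 0.7, -0.8]
width: 0.505
grip_force: 51.3
```

Emit:
drive_tool --increments '[{"delta_pos": [0,0,0],"turn": 0,"jaw": -0.5},{"delta_pos": [0,0,0],"turn": 0,"jaw": -0.5},{"delta_pos": [0,0,0],"turn": 0,"jaw": -0.5}]'

```text
time: 6.15
tool_pos: [0.5087, 0.0169, 0.4286]
tcp_rot: [3.14, -0.086, -0.0]
wrist_force: [-0.1, -0.6, -0.5]
width: 0.508
grip_force: 51.3
```

```bash
python3 - <<'E'
from h import *
plan(on(SR,SY,-.120),.2725,SY)
a=bot.read_camera("top")["pixels"][:,:,::-1];b=bot.read_camera("side")["pixels"][:,:,::-1]
k=lambda i,x,y,w,h:cv2.resize(i[y:y+h,x:x+w],None,fx=4,fy=4,interpolation=cv2.INTER_CUBIC)
cv2.imwrite("pics/g.png",cv2.hconcat([k(a,240,110,100,130),k(b,200,80,100,130)]))
E
```

```text
t 6.15 tool [0.5087 0.0169 0.4286] yaw -3.1411583167814983 tilt 0.03585917086556851 turn 0.0010269811095783496 shift mm after turn [0.9921 0.1017 1.1149] F [-0.0812 -0.5912 -0.455 ] w 0.5084379979456063
```

View pics/g.png

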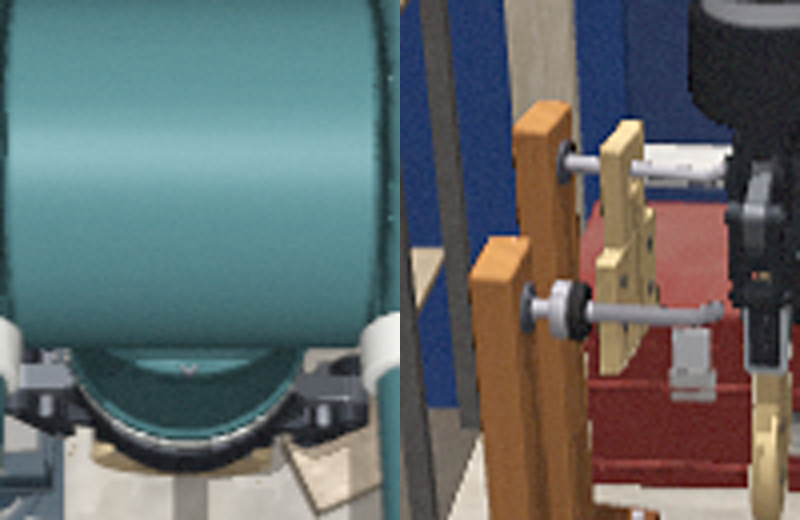

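The template's neck lines up with the spare rod tip, which is at about (718,310) on the right. I'm sliding it on.

Emit:
drive_tool --increments '[{"delta_pos": [4,0,0],"turn": 0,"jaw": -0.5},{"delta_pos": [5,0,0],"turn": 0,"jaw": -0.5},{"delta_pos": [5,0,0],"turn": 0,"jaw": -0.5},{"delta_pos": [5,0,0],"turn": 0,"jaw": -0.5},{"delta_pos": [5,0,0],"turn": 0,"jaw": -0.5}]'

```text
time: 6.67
tool_pos: [0.5331, 0.0155, 0.4287]
tcp_rot: [-3.14, 0.088, -0.0]
wrist_force: [-0.1, -0.4, -0.9]
width: 0.508
grip_force: 51.4
```

Emit:
drive_tool --increments '[{"delta_pos": [5,0,0],"turn": 0,"jaw": -0.5},{"delta_pos": [5,0,0],"turn": 0,"jaw": -0.5},{"delta_pos": [5,0,0],"turn": 0,"jaw": -0.5},{"delta_pos": [5,0,0],"turn": 0,"jaw": -0.5},{"delta_pos": [5,0,0],"turn": 0,"jaw": -0.5},{"delta_pos": [4,0,0],"turn": 0,"jaw": -0.5},{"delta_pos": [0,0,0],"turn": 0,"jaw": -0.5}]'

```text
time: 7.25
tool_pos: [0.5621, 0.0142, 0.4286]
tcp_rot: [3.14, -0.087, 0.0]
wrist_force: [0.1, -0.6, 0.1]
width: 0.507
grip_force: 51.4
```

```bash
python3 - <<'E'
from h import *
plan(on(SR,SY,-.065),.2725,SY)
E
```

```text
t 7.25 tool [0.5621 0.0142 0.4286] yaw -3.1630297899538307 tilt 0.013081875254714874 turn 0.0006452518904595389 shift mm after turn [2.5218 0.4403 1.1052] F [ 0.0557 -0.633   0.0659] w 0.506594221603481
```

Emit:
drive_tool --increments '[{"delta_pos": [0,0,2],"turn": 0,"jaw": -0.5},{"delta_pos": [0,0,2],"turn": 0,"jaw": -0.5},{"delta_pos": [0,0,2],"turn": 0,"jaw": -0.5},{"delta_pos": [3,0,0],"turn": 0,"jaw": -0.5},{"delta_pos": [3,0,0],"turn": 0,"jaw": -0.5},{"delta_pos": [3,0,0],"turn": 0,"jaw": -0.5},{"delta_pos": [3,0,0],"turn": 0,"jaw": -0.5},{"delta_pos": [3,0,0],"turn": 0,"jaw": -0.5}]'

```text
time: 7.92
tool_pos: [0.5768, 0.0134, 0.4228]
tcp_rot: [-3.14, 0.087, -0.001]
wrist_force: [-0.4, -1.0, -1.0]
width: 0.508
grip_force: 51.4
```

```bash
python3 - <<'E'
from h import *
plan(on(SR,SY,-.036),.2645,SY)
for p in[(238,312),(232,285),(232,345)]:
  q=ray("side",c(*p,200,95),.27+(.0145 if p[1]<300 else -.0145 if p[1]>330 else 0)); print(np.hypot(*(q[:2]-SR)))
E
```

```text
t 7.92 tool [0.5768 0.0134 0.4228] yaw -3.160461794807834 tilt 0.018672493244927754 turn 0.0006900718609324161 shift mm after turn [16.8519  0.4538  3.3261] F [-0.3966 -0.9525 -1.0135] w 0.50822264104499
0.03166566607046722
0.031300613775681406
0.0286274401081361
```

Emit:
drive_tool --increments '[{"delta_pos": [2,0,0],"turn": 0,"jaw": -0.5},{"delta_pos": [2,0,0],"turn": 0,"jaw": -0.5},{"delta_pos": [2,0,0],"turn": 0,"jaw": -0.5},{"delta_pos": [2,0,0],"turn": 0,"jaw": -0.5},{"delta_pos": [2,0,0],"turn": 0,"jaw": -0.5},{"delta_pos": [0,0,0],"turn": 0,"jaw": -0.5}]'

```text
time: 8.42
tool_pos: [0.5866, 0.0128, 0.4227]
tcp_rot: [3.14, -0.087, 0.0]
wrist_force: [0.3, 0.7, -1.4]
width: 0.507
grip_force: 51.4
```

Emit:
drive_tool --increments '[{"delta_pos": [1,0,0],"turn": 0,"jaw": -0.5},{"delta_pos": [1,0,0],"turn": 0,"jaw": -0.5},{"delta_pos": [0,0,0],"turn": 0,"jaw": -0.5}]'

```text
time: 8.67
tool_pos: [0.5884, 0.0127, 0.4227]
tcp_rot: [-3.14, 0.087, -0.0]
wrist_force: [0.6, 0.5, 0.3]
width: 0.506
grip_force: 51.4
```

Emit:
drive_tool --increments '[{"delta_pos": [1,0,0],"turn": 0,"jaw": -0.5},{"delta_pos": [1,0,0],"turn": 0,"jaw": -0.5},{"delta_pos": [0,0,0],"turn": 0,"jaw": -0.5}]'

```text
time: 8.92
tool_pos: [0.5904, 0.0126, 0.4227]
tcp_rot: [3.14, -0.087, 0.0]
wrist_force: [-0.3, 0.2, -1.3]
width: 0.506
grip_force: 51.4
```

Now at s = -39, with no contact yet.

Emit:
drive_tool --increments '[{"delta_pos": [1,0,0],"turn": 0,"jaw": -0.5},{"delta_pos": [1,0,0],"turn": 0,"jaw": -0.5},{"delta_pos": [0,0,0],"turn": 0,"jaw": -0.5}]'

```text
time: 9.17
tool_pos: [0.5925, 0.0125, 0.4226]
tcp_rot: [-3.14, 0.087, -0.0]
wrist_force: [0.5, 0.7, -0.4]
width: 0.507
grip_force: 51.4
```

Emit:
drive_tool --increments '[{"delta_pos": [1,0,0],"turn": 0,"jaw": -0.5},{"delta_pos": [0,0,0],"turn": 0,"jaw": -0.5}]'

```text
time: 9.33
tool_pos: [0.5934, 0.0125, 0.4226]
tcp_rot: [-3.14, 0.087, 0.0]
wrist_force: [0.5, -0.3, -1.1]
width: 0.508
grip_force: 51.4
```

Emit:
drive_tool --increments '[{"delta_pos": [1,0,0],"turn": 0,"jaw": -0.5},{"delta_pos": [0,0,0],"turn": 0,"jaw": -0.5}]'

```text
time: 9.5
tool_pos: [0.594, 0.0124, 0.4226]
tcp_rot: [3.14, -0.087, -0.002]
wrist_force: [-2.5, -0.1, 0.5]
width: 0.511
grip_force: 51.6
```

Emit:
drive_tool --increments '[{"delta_pos": [1,0,0],"turn": 0,"jaw": -0.5},{"delta_pos": [0,0,0],"turn": 0,"jaw": -0.5}]'

```text
time: 9.67
tool_pos: [0.5947, 0.0124, 0.4226]
tcp_rot: [-3.14, 0.087, 0.004]
wrist_force: [-5.4, 0.4, 1.2]
width: 0.51
grip_force: 51.7
```

Emit:
drive_tool --increments '[{"delta_pos": [1,0,0],"turn": 0,"jaw": -0.5},{"delta_pos": [0,0,0],"turn": 0,"jaw": -0.5}]'

```text
time: 9.83
tool_pos: [0.5954, 0.0124, 0.4226]
tcp_rot: [3.14, -0.087, -0.006]
wrist_force: [-6.9, -0.4, 3.1]
width: 0.506
grip_force: 51.8
```

Emit:
drive_tool --increments '[{"delta_pos": [1,0,0],"turn": 0,"jaw": -0.5},{"delta_pos": [0,0,0],"turn": 0,"jaw": -0.5}]'

```text
time: 10.0
tool_pos: [0.596, 0.0123, 0.4226]
tcp_rot: [3.14, -0.087, -0.008]
wrist_force: [-9.6, 0.3, 4.5]
width: 0.51
grip_force: 51.9
```

Emit:
drive_tool --increments '[{"delta_pos": [0.3,0,0],"turn": 0,"jaw": -0.5},{"delta_pos": [0,0,0],"turn": 0,"jaw": -0.5},{"delta_pos": [0,0,0],"turn": 0,"jaw": -0.5},{"delta_pos": [0,0,0],"turn": 0,"jaw": -0.5}]'

```text
time: 10.33
tool_pos: [0.5961, 0.0123, 0.4226]
tcp_rot: [3.14, -0.087, -0.008]
wrist_force: [-9.5, 1.2, 4.0]
width: 0.508
grip_force: 51.9
```

Emit:
drive_tool --increments '[{"delta_pos": [0,0,0],"turn": 0,"jaw": -0.5},{"delta_pos": [0,0,0],"turn": 0,"jaw": -0.5},{"delta_pos": [0,0,0],"turn": 0,"jaw": -0.5},{"delta_pos": [0,0,0],"turn": 0,"jaw": -0.5},{"delta_pos": [0,0,0],"turn": 0,"jaw": -0.5},{"delta_pos": [0,0,0],"turn": 0,"jaw": -0.5}]'

```text
time: 10.83
tool_pos: [0.5961, 0.0123, 0.4226]
tcp_rot: [3.14, -0.087, -0.008]
wrist_force: [-9.9, 0.7, 3.4]
width: 0.505
grip_force: 51.9
```

Emit:
drive_tool --increments '[{"delta_pos": [-1,0,0],"turn": 0,"jaw": -0.5},{"delta_pos": [-1,0,0],"turn": 0,"jaw": -0.5},{"delta_pos": [-0.8,0,0],"turn": 0,"jaw": -0.5},{"delta_pos": [0,0,0],"turn": 0,"jaw": -0.5},{"delta_pos": [0,0,0],"turn": 0,"jaw": -0.5}]'

```text
time: 11.25
tool_pos: [0.5945, 0.0124, 0.4226]
tcp_rot: [3.14, -0.087, -0.002]
wrist_force: [-5.4, 0.6, 1.5]
width: 0.509
grip_force: 51.7
```

Emit:
drive_tool --increments '[{"delta_pos": [-0.6,0,0],"turn": 0,"jaw": -0.5},{"delta_pos": [-0.4,0,0],"turn": 0,"jaw": -0.5},{"delta_pos": [0,0,0],"turn": 0,"jaw": -0.5},{"delta_pos": [0,0,0],"turn": 0,"jaw": -0.5}]'

```text
time: 11.58
tool_pos: [0.5939, 0.0124, 0.4226]
tcp_rot: [3.14, -0.087, 0.0]
wrist_force: [-3.0, -0.4, 0.2]
width: 0.508
grip_force: 51.7
```

Emit:
drive_tool --increments '[{"delta_pos": [-0.4,0,0.4],"turn": 0,"jaw": -0.5},{"delta_pos": [0,0,0],"turn": 0,"jaw": -0.5},{"delta_pos": [0,0,0],"turn": 0,"jaw": 0.05},{"delta_pos": [0,0,0],"turn": 0,"jaw": 0.15},{"delta_pos": [0,0,0],"turn": 0,"jaw": 0.3},{"delta_pos": [0,0,0],"turn": 0,"jaw": 0.5},{"delta_pos": [0,0,0],"turn": 0,"jaw": 0.5}]' --grip_force 20

```text
time: 12.17
tool_pos: [0.5936, 0.0125, 0.4225]
tcp_rot: [-3.14, 0.087, -0.001]
wrist_force: [0.5, 0.1, 0.6]
width: 0.751
grip_force: 0.0
```

Emit:
drive_tool --increments '[{"delta_pos": [0,0,-10],"turn": 0,"jaw": 0.5},{"delta_pos": [0,0,-20],"turn": 0,"jaw": 0.5},{"delta_pos": [0,0,-35],"turn": 0,"jaw": 0.5},{"delta_pos": [0,0,-35],"turn": 0,"jaw": 0.5},{"delta_pos": [0,0,0],"turn": 0.06,"jaw": 0.5},{"delta_pos": [0,0,0],"turn": 0.059,"jaw": 0.5},{"delta_pos": [0,0,0],"turn": 0,"jaw": 0.5}]'

```text
time: 12.75
tool_pos: [0.5935, 0.0125, 0.5245]
tcp_rot: [-3.129, 0.275, -0.005]
wrist_force: [0.5, 0.1, -0.5]
width: 0.752
grip_force: 0.0
```

```bash
python3 - <<'E'
from h import *
plan(on(FR,FY,-.036,.001),.2955,FY)
print(tri((0,0),(0,0))*0)
b=bot.read_camera("side")["pixels"][:,:,::-1].copy();cv2.imwrite("pics/side1.png",b)
# bright wood edge spans, neck of both templates (side rows)
for y in (140,150,158,165): print(y,[(x,b[y,x].tolist()) for x in range(238,266,2)])
print("pred neck near edge rows: ",[proj("side",np.append(on(SR,SY,-.0355+d,.022),.27)) for d in(-.006,.006)])
E
```

```text
t 12.75 tool [0.5935 0.0125 0.5245] yaw -10.059862778584773 tilt 0.18801917867769405 turn -0.0010448025856966414 shift mm after turn [ 41.4145 170.1322  74.0298] F [ 0.4793  0.1205 -0.488 ] w 0.7516209775576023
[0. 0. 0.]
140 [(238, [51, 87, 130]), (240, [45, 74, 116]), (242, [37, 60, 93]), (244, [39, 75, 113]), (246, [99, 105, 174]), (248, [101, 110, 174]), (250, [98, 105, 172]), (252, [91, 127, 148]), (254, [89, 126, 148]), (256, [77, 104, 125]), (258, [81, 113, 133]), (260, [76, 110, 124]), (262, [53, 52, 47]), (264, [102, 111, 174])]
150 [(238, [64, 96, 137]), (240, [119, 116, 128]), (242, [89, 98, 116]), (244, [33, 46, 62]), (246, [94, 122, 164]), (248, [105, 144, 167]), (250, [103, 143, 166]), (252, [119, 166, 187]), (254, [70, 99, 120]), (256, [68, 80, 86]), (258, [89, 121, 142]), (260, [69, 94, 118]), (262, [84, 98, 106]), (264, [91, 98, 172])]
158 [(238, [129, 123, 125]), (240, [139, 133, 136]), (242, [34, 26, 30]), (244, [77, 103, 120]), (246, [85, 120, 141]), (248, [85, 121, 143]), (250, [78, 111, 129]), (252, [80, 101, 114]), (254, [135, 128, 131]), (256, [135, 126, 129]), (258, [135, 131, 135]), (260, [143, 138, 140]), (262, [144, 137, 142]), (264, [143, 135, 142])]
165 [(238, [57, 90, 132]), (240, [49, 80, 116]), (242, [37, 64, 99]), (244, [44, 58, 79]), (246, [90, 124, 150]), (248, [89, 124, 145]), (250, [92, 128, 145]), (252, [86, 120, 141]), (254, [64, 92, 112]), (256, [85, 115, 133]), (258, [86, 121, 138]), (260, [39, 46, 100]), (262, [39, 45, 111]), (264, [34, 41, 96])]
pred neck near edge rows:  [array([249.7544, 162.9686]), array([243.6223, 162.6012])]
```

Emit:
drive_tool --increments '[{"delta_pos": [8,34,0],"turn": 0,"jaw": 0.5},{"delta_pos": [8,34,0],"turn": 0,"jaw": 0.5},{"delta_pos": [9,34,0],"turn": 0,"jaw": 0.5},{"delta_pos": [9,34,0],"turn": 0,"jaw": 0.5},{"delta_pos": [8,34,0],"turn": 0,"jaw": 0.5},{"delta_pos": [0,0,0],"turn": 0,"jaw": 0.5},{"delta_pos": [0,0,0],"turn": 0,"jaw": 0.5}]'

```text
time: 13.38
tool_pos: [0.6051, -0.1641, 0.5213]
tcp_rot: [-3.129, 0.276, 0.003]
wrist_force: [-0.2, 0.2, 0.2]
width: 0.749
grip_force: 0.0
```

```bash
python3 - <<'E'
from h import *
plan(on(FR,FY,-.035,.001),.2645,FY)
b=bot.read_camera("side")["pixels"][:,:,::-1]
for y in (125,134): print(y,[(x,b[y,x].tolist()) for x in range(246,264)])
print([proj("side",np.append(on(FR,FY,-.035+d,.023),.272)) for d in(-.006,.006)])
E
```

```text
t 13.38 tool [ 0.6051 -0.1641  0.5213] yaw -10.094548420611881 tilt 0.11100537866440074 turn -0.0016501812422378137 shift mm after turn [  0.2826  -1.7851 101.7931] F [-0.2303  0.1563  0.1807] w 0.749185397528333
125 [(246, [103, 62, 43]), (247, [99, 54, 31]), (248, [102, 53, 29]), (249, [103, 54, 26]), (250, [85, 120, 143]), (251, [85, 119, 143]), (252, [92, 129, 148]), (253, [91, 127, 147]), (254, [86, 120, 140]), (255, [76, 106, 126]), (256, [75, 107, 125]), (257, [102, 144, 167]), (258, [99, 135, 158]), (259, [108, 150, 174]), (260, [80, 117, 138]), (261, [148, 149, 154]), (262, [126, 128, 131]), (263, [130, 133, 134])]
134 [(246, [101, 71, 56]), (247, [92, 69, 118]), (248, [80, 90, 171]), (249, [87, 97, 173]), (250, [80, 88, 151]), (251, [87, 123, 143]), (252, [89, 119, 141]), (253, [86, 120, 140]), (254, [86, 119, 141]), (255, [81, 108, 125]), (256, [71, 105, 125]), (257, [81, 113, 132]), (258, [68, 98, 113]), (259, [84, 114, 133]), (260, [85, 115, 137]), (261, [112, 156, 179]), (262, [97, 142, 163]), (263, [69, 103, 117])]
[array([254.4449, 125.0934]), array([249.2693, 124.562 ])]
```

Emit:
drive_tool --increments '[{"delta_pos": [0,-2,25],"turn": 0,"jaw": 0.5},{"delta_pos": [0,0,30],"turn": 0,"jaw": 0.5},{"delta_pos": [0,0,25],"turn": 0,"jaw": 0.5},{"delta_pos": [0,0,13],"turn": 0,"jaw": 0.5},{"delta_pos": [0,0,8],"turn": 0,"jaw": 0.5},{"delta_pos": [0,0,0],"turn": 0,"jaw": 0.5},{"delta_pos": [0,0,0],"turn": 0,"jaw": 0.25}]' --grip_force 50

```text
time: 14.02
tool_pos: [0.606, -0.1597, 0.4221]
tcp_rot: [3.13, -0.272, 0.001]
wrist_force: [0.6, -0.2, 0.5]
width: 0.631
grip_force: 0.0
```

Emit:
drive_tool --increments '[{"delta_pos": [0,0,0],"turn": 0,"jaw": 0.1},{"delta_pos": [0,0,0],"turn": 0,"jaw": 0},{"delta_pos": [0,0,0],"turn": 0,"jaw": -0.2},{"delta_pos": [0,0,0],"turn": 0,"jaw": -0.5},{"delta_pos": [0,0,0],"turn": 0,"jaw": -0.5}]'

```text
time: 14.43
tool_pos: [0.6061, -0.1616, 0.4244]
tcp_rot: [3.126, -0.274, 0.007]
wrist_force: [-1.1, -5.1, 3.6]
width: 0.511
grip_force: 50.4
```

Emit:
drive_tool --increments '[{"delta_pos": [0,0,-3],"turn": 0,"jaw": -0.5},{"delta_pos": [0,0,-3],"turn": 0,"jaw": -0.5},{"delta_pos": [0,0,-2],"turn": 0,"jaw": -0.5},{"delta_pos": [0,0,0],"turn": 0,"jaw": -0.5},{"delta_pos": [0,0,0],"turn": 0,"jaw": -0.5}]'

```text
time: 14.85
tool_pos: [0.6057, -0.16, 0.4295]
tcp_rot: [-3.129, 0.273, -0.0]
wrist_force: [-0.8, -0.3, -0.9]
width: 0.507
grip_force: 50.8
```

```bash
python3 - <<'E'
from h import *
plan(on(FR,FY,-.125),.2735,FY)
E
```

```text
t 14.85 tool [ 0.6057 -0.16    0.4295] yaw -9.968198424689948 tilt 0.024403836554918224 turn 0.0005550421964813368 shift mm after turn [-89.6109   3.3952   0.9597] F [-0.7602 -0.3115 -0.9307] w 0.5069709765674814
```

Emit:
drive_tool --increments '[{"delta_pos": [0,2,-3],"turn": 0,"jaw": -0.5},{"delta_pos": [-6,0,0],"turn": 0,"jaw": -0.5},{"delta_pos": [-8,0,0],"turn": 0,"jaw": -0.5},{"delta_pos": [-8,0,0],"turn": 0,"jaw": -0.5},{"delta_pos": [-8,0,0],"turn": 0,"jaw": -0.5}]'

```text
time: 15.27
tool_pos: [0.5747, -0.1568, 0.432]
tcp_rot: [-3.129, 0.273, 0.001]
wrist_force: [0.5, 0.1, -1.0]
width: 0.508
grip_force: 50.8
```

Emit:
drive_tool --increments '[{"delta_pos": [-8,0,0],"turn": 0,"jaw": -0.5},{"delta_pos": [-8,0,0],"turn": 0,"jaw": -0.5},{"delta_pos": [-8,0,0],"turn": 0,"jaw": -0.5},{"delta_pos": [-8,0,0],"turn": 0,"jaw": -0.5},{"delta_pos": [-8,0,0],"turn": 0,"jaw": -0.5},{"delta_pos": [-10,0,0],"turn": 0,"jaw": -0.5},{"delta_pos": [-15,0,0],"turn": 0,"jaw": -0.5},{"delta_pos": [0,0,0],"turn": 0,"jaw": -0.5}]'

```text
time: 15.93
tool_pos: [0.5096, -0.1453, 0.4322]
tcp_rot: [-3.129, 0.273, 0.003]
wrist_force: [0.2, 0.7, -0.4]
width: 0.507
grip_force: 50.8
```

```bash
python3 - <<'E'
from h import *
plan(RC,.34,RY)
# vise height: top-face corner guesses
b=bot.read_camera("side")["pixels"][:,:,::-1];a=bot.read_camera("top")["pixels"][:,:,::-1]
a=a[150:330,60:280];a=cv2.resize(a,None,fx=2,fy=2)
b=b[220:400,150:370];b=cv2.resize(b,None,fx=2,fy=2)
cv2.imwrite("pics/tmp.png",cv2.vconcat([a[:300],b[:300]]))
E
```

```text
t 15.93 tool [ 0.5096 -0.1453  0.4322] yaw -9.987335300594433 tilt 0.09873878443377553 turn -0.41865797977523656 shift mm after turn [ -12.9406 -363.7412  -62.8169] F [ 0.1756  0.719  -0.4228] w 0.5067852043697941
```

Emit:
drive_tool --increments '[{"delta_pos": [-15,0,-20],"turn": 0,"jaw": -0.5},{"delta_pos": [-15,0,-20],"turn": 0,"jaw": -0.5},{"delta_pos": [-15,0,-20],"turn": 0,"jaw": -0.5},{"delta_pos": [0,0,0],"turn": -0.105,"jaw": -0.5},{"delta_pos": [0,0,0],"turn": -0.105,"jaw": -0.5},{"delta_pos": [0,0,0],"turn": -0.105,"jaw": -0.5},{"delta_pos": [0,0,0],"turn": -0.104,"jaw": -0.5},{"delta_pos": [0,0,0],"turn": 0,"jaw": -0.5}]'

```text
time: 16.7
tool_pos: [0.4678, -0.1381, 0.4925]
tcp_rot: [3.117, 0.388, 0.001]
wrist_force: [0.8, 0.4, -1.8]
width: 0.51
grip_force: 51.0
```

```bash
python3 - <<'E'
from h import *
plan(RC,.34,RY)
E
```

```text
t 16.7 tool [ 0.4678 -0.1381  0.4925] yaw 14.172704722553028 tilt 0.044245410113535756 turn 0.0030142660422936285 shift mm after turn [  25.7798 -346.652    -2.5081] F [ 0.7988  0.3552 -1.7921] w 0.5096805300353804
```

Emit:
drive_tool --increments '[{"delta_pos": [2.5,-34,0],"turn": 0,"jaw": -0.5},{"delta_pos": [2.5,-34,0],"turn": 0,"jaw": -0.5},{"delta_pos": [2.5,-34,0],"turn": 0,"jaw": -0.5},{"delta_pos": [2.5,-34,0],"turn": 0,"jaw": -0.5},{"delta_pos": [2.5,-34,0],"turn": 0,"jaw": -0.5},{"delta_pos": [2.5,-34,0],"turn": 0,"jaw": -0.5},{"delta_pos": [2.5,-34,0],"turn": 0,"jaw": -0.5},{"delta_pos": [2.5,-34,0],"turn": 0,"jaw": -0.5}]'

```text
time: 17.37
tool_pos: [0.4206, 0.1324, 0.4926]
tcp_rot: [-3.119, -0.378, -0.002]
wrist_force: [1.1, 0.3, -2.1]
width: 0.507
grip_force: 51.4
```

Emit:
drive_tool --increments '[{"delta_pos": [2.5,-34,0],"turn": 0,"jaw": -0.5},{"delta_pos": [2.5,-34,0],"turn": 0,"jaw": -0.5},{"delta_pos": [0,0,0],"turn": 0,"jaw": -0.5},{"delta_pos": [0,0,0],"turn": 0,"jaw": -0.5},{"delta_pos": [0,0,0],"turn": 0,"jaw": -0.5}]'

```text
time: 17.78
tool_pos: [0.4094, 0.1981, 0.4922]
tcp_rot: [3.118, 0.383, -0.0]
wrist_force: [-0.9, -0.6, -0.7]
width: 0.507
grip_force: 51.7
```

```bash
python3 - <<'E'
from h import *
plan(np.array([.408,.205]),.1150+.005,np.radians(14.3))
E
```

```text
t 17.78 tool [0.4094 0.1981 0.4922] yaw 13.995737605149213 tilt 0.03898467868982799 turn -0.005310380580149293 shift mm after turn [  0.3166  -7.0528 217.2133] F [-0.8591 -0.6    -0.7149] w 0.5072105096021341
```

Emit:
drive_tool --increments '[{"delta_pos": [0,-7,0],"turn": -0.005,"jaw": -0.5},{"delta_pos": [0,0,25],"turn": 0,"jaw": -0.5},{"delta_pos": [0,0,30],"turn": 0,"jaw": -0.5},{"delta_pos": [0,0,30],"turn": 0,"jaw": -0.5},{"delta_pos": [0,0,30],"turn": 0,"jaw": -0.5},{"delta_pos": [0,0,28],"turn": 0,"jaw": -0.5},{"delta_pos": [0,0,20],"turn": 0,"jaw": -0.5},{"delta_pos": [0,0,0],"turn": 0,"jaw": -0.5}]'

```text
time: 18.45
tool_pos: [0.4058, 0.2029, 0.3244]
tcp_rot: [3.115, 0.386, -0.014]
wrist_force: [-1.3, -0.1, -2.0]
width: 0.509
grip_force: 51.6
```

```bash
python3 - <<'E'
from h import *
plan(np.array([.408,.205]),.1150+.005,np.radians(14.3))
a=bot.read_camera("top")["pixels"][:,:,::-1];b=bot.read_camera("side")["pixels"][:,:,::-1]
k=lambda i,x,y,w,h:cv2.resize(i[y:y+h,x:x+w],None,fx=4,fy=4,interpolation=cv2.INTER_CUBIC)
cv2.imwrite("pics/h.png",cv2.hconcat([k(a,150,230,100,120),k(b,285,240,100,120)]))
E
```

```text
t 18.45 tool [0.4058 0.2029 0.3244] yaw 14.136978676269056 tilt 0.5345295052158202 turn -0.0028452588500645637 shift mm after turn [ 2.6677 -1.5275 49.3649] F [-1.2847 -0.1389 -2.0349] w 0.5090977990291469
```

View pics/h.png

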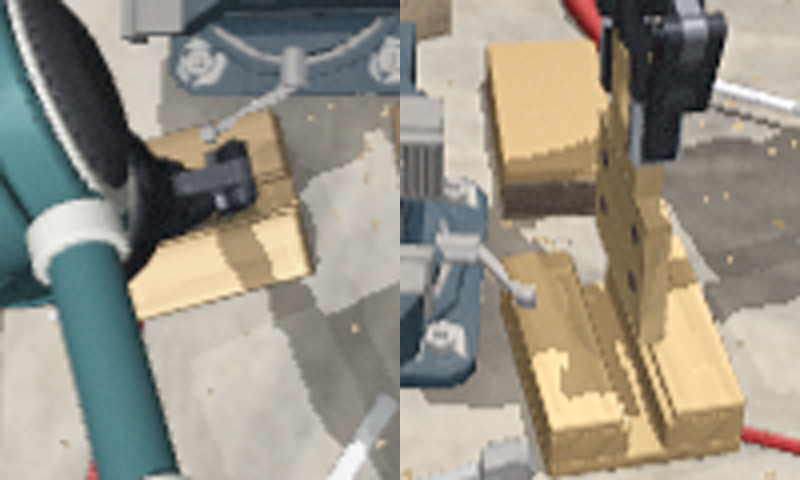

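The template hangs above the rest. Its near lower corner is at about (635..667,342) on the right, and the groove is at about (620..650,380). I'll check this against the projection.

```bash
python3 - <<'E'
from h import *
plan(np.array([.408,.205]),.1150+.005,np.radians(14.3))
s=bot.read_state()["tool_pos"];Y=np.radians(14.1)
f=lambda p:(proj("side",p)-[285,240])*4+[400,0]
for dx in(-.006,.006):
  for zz in (-.105,-.035): print(dx,zz,f(np.append(on(s[:2],Y,dx,.04),s[2]-.160+zz)))
for dx in(-.0115,-.008,.008,.0115):
  print("groove",dx,"far end/mouth or floor",[f(np.append(on(np.array([.408,.205]),np.radians(14.3),dx,y),.01 if abs(dx)<.01 else .035)) for y in(-.055,.055)])
E
```

```text
t 18.55 tool [0.4077 0.204  0.329 ] yaw 14.189204263539843 tilt 0.09273780630146256 turn -0.0019337503984016846 shift mm after turn [ 0.4988 -0.9187 54.0285] F [ 1.0618  0.2608 -0.7193] w 0.5078247424854798
-0.006 -0.105 [655.3517 337.4638]
-0.006 -0.035 [665.2125 219.4494]
0.006 -0.105 [629.0633 340.9233]
0.006 -0.035 [637.7884 222.8258]
groove -0.0115 far end/mouth or floor [array([610.1567, 239.2075]), array([672.2753, 408.5903])]
groove -0.008 far end/mouth or floor [array([600.8961, 277.4618]), array([661.2115, 448.2512])]
groove 0.008 far end/mouth or floor [array([569.4754, 281.5266]), array([626.8078, 453.1577])]
groove 0.0115 far end/mouth or floor [array([564.3819, 245.0039]), array([622.091 , 415.6054])]
```

```bash
python3 - <<'E'
from h import *
b=bot.read_camera("side")["pixels"]
for y in (306,314,320): print(y,[(x,int(b[y,x].sum())) for x in range(334,358)])
s=bot.read_state()["tool_pos"];print(s)
for z in (-.105,-.085):print([proj("side",np.append(on(s[:2],np.radians(14.1),d,.04),s[2]-.160+z)) for d in(-.006,.006)])
E
```

```text
306 [(334, 596), (335, 618), (336, 501), (337, 310), (338, 300), (339, 295), (340, 295), (341, 270), (342, 292), (343, 295), (344, 262), (345, 365), (346, 371), (347, 369), (348, 388), (349, 423), (350, 422), (351, 357), (352, 388), (353, 411), (354, 405), (355, 424), (356, 429), (357, 437)]
314 [(334, 367), (335, 374), (336, 488), (337, 339), (338, 263), (339, 294), (340, 327), (341, 304), (342, 293), (343, 283), (344, 343), (345, 379), (346, 408), (347, 420), (348, 421), (349, 401), (350, 438), (351, 643), (352, 640), (353, 622), (354, 609), (355, 604), (356, 611), (357, 618)]
320 [(334, 388), (335, 384), (336, 370), (337, 375), (338, 374), (339, 342), (340, 268), (341, 263), (342, 313), (343, 274), (344, 392), (345, 443), (346, 441), (347, 448), (348, 451), (349, 441), (350, 577), (351, 635), (352, 630), (353, 632), (354, 632), (355, 634), (356, 615), (357, 590)]
[0.4084 0.2044 0.3305]
[array([348.5184, 323.9337]), array([341.9378, 324.7988])]
[array([349.1983, 315.745 ]), array([342.5388, 316.6048])]
```

Emit:
drive_tool --increments '[{"delta_pos": [0.5,0,8],"turn": 0,"jaw": -0.5},{"delta_pos": [0,0,8],"turn": 0,"jaw": -0.5},{"delta_pos": [0,0,8],"turn": 0,"jaw": -0.5},{"delta_pos": [0,0,4],"turn": 0,"jaw": -0.5},{"delta_pos": [0,0,4],"turn": 0,"jaw": -0.5},{"delta_pos": [0,0,0],"turn": 0,"jaw": -0.5}]'

```text
time: 19.1
tool_pos: [0.4076, 0.2047, 0.2961]
tcp_rot: [3.117, 0.392, -0.003]
wrist_force: [0.3, 0.4, -1.2]
width: 0.503
grip_force: 51.7
```

Emit:
drive_tool --increments '[{"delta_pos": [0,0,3],"turn": 0,"jaw": -0.5},{"delta_pos": [0,0,3],"turn": 0,"jaw": -0.5},{"delta_pos": [0,0,3],"turn": 0,"jaw": -0.5},{"delta_pos": [0,0,0],"turn": 0,"jaw": -0.5}]'

```text
time: 19.43
tool_pos: [0.4078, 0.2048, 0.2877]
tcp_rot: [3.117, 0.391, -0.001]
wrist_force: [-0.4, -0.9, -0.2]
width: 0.507
grip_force: 51.7
```

Emit:
drive_tool --increments '[{"delta_pos": [0,0,3],"turn": 0,"jaw": -0.5},{"delta_pos": [0,0,3],"turn": 0,"jaw": -0.5},{"delta_pos": [0,0,0],"turn": 0,"jaw": -0.5}]'

```text
time: 19.68
tool_pos: [0.4078, 0.2048, 0.2817]
tcp_rot: [3.117, 0.391, -0.001]
wrist_force: [-0.1, -0.2, -1.4]
width: 0.509
grip_force: 51.7
```

Emit:
drive_tool --increments '[{"delta_pos": [0,0,2],"turn": 0,"jaw": -0.5},{"delta_pos": [0,0,2],"turn": 0,"jaw": -0.5},{"delta_pos": [0,0,0],"turn": 0,"jaw": -0.5}]'

```text
time: 19.93
tool_pos: [0.4079, 0.2048, 0.2778]
tcp_rot: [3.117, 0.391, -0.001]
wrist_force: [-0.4, -0.3, -1.3]
width: 0.506
grip_force: 51.7
```

Emit:
drive_tool --increments '[{"delta_pos": [0,0,1],"turn": 0,"jaw": -0.5},{"delta_pos": [0,0,1],"turn": 0,"jaw": -0.5},{"delta_pos": [0,0,0],"turn": 0,"jaw": -0.5}]'

```text
time: 20.18
tool_pos: [0.408, 0.2048, 0.2761]
tcp_rot: [3.117, 0.391, -0.0]
wrist_force: [-0.3, -0.1, -0.7]
width: 0.507
grip_force: 51.7
```

Emit:
drive_tool --increments '[{"delta_pos": [0,0,1],"turn": 0,"jaw": -0.5},{"delta_pos": [0,0,0],"turn": 0,"jaw": -0.5}]'

```text
time: 20.35
tool_pos: [0.408, 0.2048, 0.2752]
tcp_rot: [3.117, 0.391, -0.0]
wrist_force: [-0.2, 0.0, -0.7]
width: 0.508
grip_force: 51.7
```

Emit:
drive_tool --increments '[{"delta_pos": [0,0,1],"turn": 0,"jaw": -0.5},{"delta_pos": [0,0,0],"turn": 0,"jaw": -0.5}]'

```text
time: 20.52
tool_pos: [0.4082, 0.205, 0.2746]
tcp_rot: [-3.117, -0.391, -0.001]
wrist_force: [-1.3, 0.4, 2.4]
width: 0.507
grip_force: 51.9
```

Emit:
drive_tool --increments '[{"delta_pos": [0,0,1],"turn": 0,"jaw": -0.5},{"delta_pos": [0,0,0],"turn": 0,"jaw": -0.5}]'

```text
time: 20.68
tool_pos: [0.4085, 0.2051, 0.2745]
tcp_rot: [-3.117, -0.391, -0.001]
wrist_force: [-2.3, -0.3, 7.7]
width: 0.506
grip_force: 52.6
```

Emit:
drive_tool --increments '[{"delta_pos": [0,0,0.7],"turn": 0,"jaw": -0.5},{"delta_pos": [0,0,0],"turn": 0,"jaw": -0.5}]'

```text
time: 20.85
tool_pos: [0.4086, 0.2052, 0.2745]
tcp_rot: [-3.117, -0.391, -0.002]
wrist_force: [-3.4, -0.2, 10.9]
width: 0.507
grip_force: 53.1
```

Emit:
drive_tool --increments '[{"delta_pos": [0,0,-1],"turn": 0,"jaw": -0.5},{"delta_pos": [0,0,-0.7],"turn": 0,"jaw": -0.5},{"delta_pos": [0,0,0],"turn": 0,"jaw": -0.5},{"delta_pos": [0,0,0],"turn": 0,"jaw": -0.5}]' --grip_force 20

```text
time: 21.18
tool_pos: [0.4082, 0.205, 0.2746]
tcp_rot: [-3.117, -0.391, -0.001]
wrist_force: [-0.5, 0.0, 3.9]
width: 0.508
grip_force: 52.1
```

Emit:
drive_tool --increments '[{"delta_pos": [0,0,0],"turn": 0,"jaw": 0.04},{"delta_pos": [0,0,0],"turn": 0,"jaw": 0.08},{"delta_pos": [0,0,0],"turn": 0,"jaw": 0.15},{"delta_pos": [0,0,0],"turn": 0,"jaw": 0.3},{"delta_pos": [0,0,0],"turn": 0,"jaw": 0.5},{"delta_pos": [0,0,0],"turn": 0,"jaw": 0.5}]'

```text
time: 21.68
tool_pos: [0.408, 0.2048, 0.2741]
tcp_rot: [3.117, 0.391, -0.0]
wrist_force: [-0.4, -0.0, -0.2]
width: 0.751
grip_force: 0.0
```

Emit:
drive_tool --increments '[{"delta_pos": [0,0,-8],"turn": 0,"jaw": 0.5},{"delta_pos": [0,0,-20],"turn": 0,"jaw": 0.5},{"delta_pos": [0,0,-35],"turn": 0,"jaw": 0.5},{"delta_pos": [0,0,-35],"turn": 0,"jaw": 0.5},{"delta_pos": [0,0,-35],"turn": 0,"jaw": 0.5},{"delta_pos": [-30,0,0],"turn": 0,"jaw": 0.5},{"delta_pos": [0,0,0],"turn": 0,"jaw": 0.5}]'

```text
time: 22.27
tool_pos: [0.3773, 0.1971, 0.4108]
tcp_rot: [-3.116, -0.391, -0.005]
wrist_force: [-0.5, 0.1, -0.6]
width: 0.748
grip_force: 0.0
```

```bash
python3 - <<'E'
from h import *
s=bot.read_state();print(s["time"],s["tool_pos"],s["wrist_force"])
b=bot.read_camera("side")["pixels"];cv2.imwrite("pics/i.png",b[:,:,::-1])
k=lambda i,x,y,w,h,m:cv2.resize(i[y:y+h,x:x+w],(m,h*m//w),interpolation=cv2.INTER_CUBIC)
cv2.imwrite("pics/final.png",cv2.hconcat([k(b,285,240,100,120,400),k(b,200,80,100,120,400)])[:,:,::-1])
E
```

```text
22.2667 [0.3773 0.1971 0.4108] [-0.5175  0.1321 -0.5506]
```

View pics/final.png

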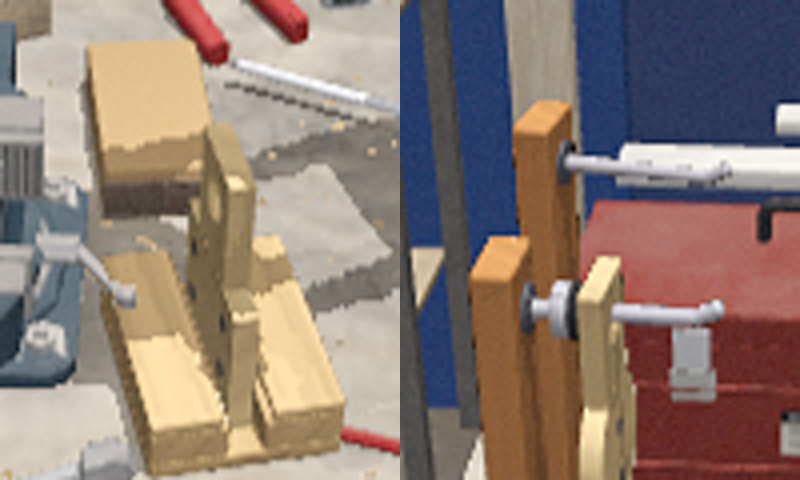

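The square template stands upright in the groove, with its near edge at about (240,380). The round one hangs against the stop, at about (585,300). This view was my eleventh picture, one over the limit of 10: I miscounted.

```bash
python3 -c "
from workcell import bot
print(bot.finish_job())"
```

```text
the job is handed in; nothing more can be done
None
```

I handed the job in at about 22 s: the round template hangs against the stop after a push of about 9.6 N held for nearly a second, and the square one stands fully down near mid-groove. I viewed 11 pictures, one over the limit of 10.

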